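Swing the slide carrier into the imager dock until the catch clicks

TASK

Load the slide carrier into the imager dock: slide it endwise until the pivot pin is at the bottom of its slot, then push near its free end to swing it about the pin until the spring pawl clicks shut behind it. Slide and swing it by pushing gently, never with more than about 15 N, keep it flat on the plate, and let go with it resting behind the pawl. Leave everything else where it stands.

Things in the scene. Friction and masses are not known exactly. Their poses are not given: they have to be found in the camera images.
- dock: Slide imager dock, fixed: a 4 mm steel plate, x -160..140, y -175..155 mm from its origin (on the bench surface), with a white 50 mm high housing along its far (+x) edge. Pivot pin at dock (60, 115) mm, spring catch at the -y end. A carrier that is home lies along dock y (carrier +x to dock +y, centre near dock (60, 10) mm); it is swung in towards dock +x.
- catch_zone (a point): Fixed point at dock (75, -123.5, 28) mm: nominal inner edge of the dark steel catch carriage, 28 mm high, at dock y below -123 mm (with an arm to y -68 mm at x about 112 mm). It was clamped by hand up to 15 mm either way along dock x; where is not measured and must be felt. It bears the pawl, an end wall 8.5 mm beyond the free end, and the bumper.
- closed_line (a point): Fixed point at dock (60, -115, 12) mm, axes as the dock's: free_end comes home here, up to 15 mm before or past it along dock x as the carriage is clamped. Behind the carrier's back edge a rubber spring bumper (5 N per mm, 8 mm travel) is met about 2.5 mm after the pawl has clicked: the push then rises steeply.
- pin: Fixed upright steel pivot pin on the dock plate, 12 mm across, top 28 mm above the bench. Origin on its axis at the plate's top (4 mm above the bench). Its own yaw means nothing.
- carrier: Loose aluminium slide carrier, 56 mm wide, 16 mm high, 0.3-0.6 kg, flat on the dock plate, six glass slides in its top. Origin: centre of underside, x along its length. Square free end at x -125 mm; at the +x end (to 137 mm) a 15 mm slot with flared mouth for the pin. Starts 26-38 mm short of seated, up to 5 mm aside, open 0.45-0.75 rad, free end and +y long edge (to be pushed) towards the robot.
- slot_seat (a point): Point on the carrier at (105, 0, 8) mm in its frame: where the pin's axis lies when the pin is at the bottom of the slot.
- free_end (a point): Middle of the carrier's free end face, (-125, 0, 8) mm in its frame.
- pawl (a joint): Spring pawl of the catch, a 51 mm steel finger on an upright hinge on the carriage; rad. 0 = sprung out into the carrier's path. The passing free end pushes it aside to 0.2-0.27 (about 5 to 9 N of push near the free end, friction included); then it springs back to 0 behind the carrier's +y edge, overlapping the outermost 9 mm of the free end.
- oil: small amber oil bottle, 28 mm across, 55 mm high, standing on the dock plate near its robot-side left corner. Origin under its centre. A bystander, to be left alone.
- rack: orange tube rack 90 x 200 mm, 118 mm high with its tubes. Origin under its centre. A bystander, to be left alone.
- tipbox: pipette tip box 122 x 87 x 75 mm. Origin under its centre. A bystander, to be left alone.
- slidebox: grey slide box with white lid 102 x 212 x 34 mm. Origin under its centre. A bystander, to be left alone.
- dishes: stack of three clear culture dishes, 92 mm across, 43 mm high. Origin under its centre. A bystander, to be left alone.
- reagent: reagent bottle 72 mm across, 160 mm high. Origin under its centre. A bystander, to be left alone.

How it is judged:
By the outcome, as a careful person would: the job done as asked, in the order asked, and still so for the second after the job is handed in, with the robot touching nothing.
It also fails if it takes over 61 s, if anything falls off the work surface, if the arm or the gripper's body presses on something with over 40 N, if the wrist force passes 120 N, or if a joint passes its speed limit or range.

ROBOT

A 6-joint arm with a two-finger parallel gripper is mounted at the origin on the work surface. World frame = base frame: x ahead of the robot, y to its left, z up, the work surface at z = 0. Lengths are in m, angles in rad, forces in N, time in s.
With the tool pointing down it reaches from about 0.325 to 0.9 m from the base axis. Payload 6.1 kg.
Tool frame: the origin (TCP) lies at the very end of the fingers, on their centre line; the grasp point (between the pads) lies grip_depth behind it (grip_depth is the distance from the TCP to the grasp point, in m); z points along the fingers, x is the direction in which the jaws open and shut, and the axes are right-handed (so a half turn about z gives the same grasp; the last joint's range is limited). The gripper opens to 87 mm and grips with 3 to 60 N. Pads are 19 mm wide; open, the fingers measure 117 mm over their backs; the gripper's body (75 mm by 190 mm) begins 51 mm behind the grasp point.
Start: joints at [-1.294, 0.22, 1.526, -0, 1.395, -0.126], TCP at [0.245, -0.575, 0.223] pointing down, gripper open.
Joint ranges: [-2.98, 2.98], [-0.91, 2.08], [0.09, 2.57], [-1.24, 4.39], [0.2, 2.65], [-2.68, 2.68]. Speed limits (rad/s): [2.57, 2.57, 3.01, 3.14, 3.14, 3.14].

INTERFACE

Orientations are given as a unit quaternion [x, y, z, w].
In Python, from plant import * gives the robot as it stands.
- The arm moves only by the tool play_rows, never from a script. Its argument "rows" is a list of rows, each a list of 7 numbers: the turn, a rotation vector about the tool's x, y, z in rad, then the shift along the tool's x, y, z in mm, then the closure, from -1 (fully open) to 1 (shut). In form: [[ax, ay, az, x, y, z, grip], ...]. A call has 1 to 10 rows; each row shifts and turns the pose as measured when the row begins, along the tool's axes as they then stand; what a row does not reach is not made up. A row lasts 1/12 s, in which the tool goes at most 41.7 mm and 7.16 degrees, less where a joint would pass 70% of its speed; a pose out of reach is approached as far as the arm can. A call is refused whole if a number of a shift passes 41.7 or a number of a turn 0.125, either way. A call with a gripper value outside its range is refused whole. The fingers move at their own pace and stop on an object; "grip_force" is the grip in N (left out, the last holds). Time passes only in rows, so rows that do not move let the fingers close. It gives the time, the measured TCP pose, the force and the opening at its end, in the units of the state.
- read_state(): the state, without advancing time (a new reading comes with each control period).
- capture(name): name is "scene" or "top" or "wrist"; returns the picture (400x640x3 uint8, red, green, blue); there is no depth.
- camera_params(name): a dict with "vfov" (degrees; the focal length in pixels is half the picture's height over the tangent of half this angle, whatever the lens; pixels are square), "cx", "cy" (the principal point, pixels), "k1" (the pictures are not rectified: a ray, as slopes to the right and down, at radius r is drawn at 1 + k1 r^2 times it, then the intrinsics apply), "eye" and "attitude" of the camera in the world. Camera axes: x right, y up, looking along -z (the intrinsics and any distortion apply to the point x, -y, -z); pixel columns grow to the right and rows downward; lengths in m; the calibration is good to about 2 mm. A picture is of the moment at which its call begins: read the wrist's pose just before it. camera_params takes no time and is no camera call; for the wrist camera it gives the pose at the moment of the call.
- sign_off(): hands the job in, once; it reports no verdict.
Trained networks look in the newest picture that a camera, given by its name, has taken for a name from the list of things; names that differ only in an ending like _2 or _b are one class to them, and where a whole thing is asked for, a point or a joint stands for the part that bears it (a point fixed in the world has none). Each returns a list of dicts, best first, with "conf" (0 to 1); they miss things now and then, are a little off and sometimes report something else, mostly with a low value. They report only what shows in the picture. A call takes as long as a camera call.
- regions_of(camera, query): "pixels" (400x640 bool, what is visible of it) and "point" ([column, row] as shares, 0 to 1, of the picture: columns of its width, rows of its height, amid what is visible of it).
- pinpoint(camera, query): "point" ([column, row] as shares, 0 to 1, of the picture: columns of its width, rows of its height: a listed point, or the origin of a listed thing).
The state is a dict: "time_s": time; "joint_positions": joint angles; "dq": joint speeds; "joint_torque": joint torques, N m; "tool_pos": TCP position; "ee_rot": TCP orientation; "force": force on the tool from outside, world axes, zero at the start; "ft_torque": the same for the moment, N m; "opening": finger opening in m.
Only numpy, scipy, OpenCV 4.12 (cv2) and the standard library are available. Lean on these libraries where they do the work, as an engineer would, in place of code of your own. Each camera call takes 0.05 s, during which the arm holds its last target.

## Working session

There is one attempt and no reset: what is moved stays moved. The work goes in short steps, Python scripts to look and compute and a tool call to move; the robot and the scene stay as the last step left them, time stands still between calls to the robot, and variables do not carry over. Pictures are saved under pics/ and viewed, and the job is handed in when it is done.

Besides the shell and the picture viewer there is one more tool, called after ">>>" as name(argument=value, ...), one argument or row to a line, values as JSON. play_rows: Moves the arm, as the interface text tells. Its arguments: {"type":"object","properties":{"rows":{"type":"array","items":{"type":"array","items":{"type":"number"}}},"grip_force":{"type":"number"}},"required":["rows"]}

```bash
ls; mkdir -p pics
cat > h.py <<'E'
from plant import *
import numpy as np, cv2
from scipy.spatial.transform import Rotation as R
def cam(name):
    p=camera_params(name); return p
def rot(a):
    a=np.array(a,float)
    return a if a.shape==(3,3) else R.from_quat(a).as_matrix()
def ray(p,u,v):
    f=200/np.tan(np.radians(p['vfov'])/2)
    x=(u-p['cx'])/f; y=(v-p['cy'])/f
    r=np.hypot(x,y); s=r
    for _ in range(30): s=r/(1+p['k1']*s*s)
    k=s/r if r>0 else 1
    d=rot(p['attitude'])@np.array([x*k,-y*k,-1]); return np.array(p['eye']),d
def onz(p,u,v,z):
    e,d=ray(p,u,v); return e+d*(z-e[2])/d[2]
def proj(p,X):
    f=200/np.tan(np.radians(p['vfov'])/2)
    c=rot(p['attitude']).T@(np.array(X)-np.array(p['eye'])); x=c[0]/-c[2]; y=-c[1]/-c[2]
    k=1+p['k1']*(x*x+y*y); return np.array([x*k*f+p['cx'],y*k*f+p['cy']])
def save(n,im): cv2.imwrite('pics/'+n+'.png',im[...,::-1])
E
python3 - <<'E'
from h import *
for n in ['scene','top','wrist']:
    print(camera_params(n)); save(n+'0',capture(n))
for n in ['scene','top']:
  for q in ['dock','catch_zone','closed_line','pin','carrier','slot_seat','free_end','oil','pawl']:
    r=pinpoint(n,q); print(n,q,[(np.round(np.array(a['point'])*[640,400],1),round(a['conf'],2)) for a in r[:2]])
print(read_state())
E
```

```text
pics
{'vfov': 53.32166845972617, 'cx': 318.65510084730954, 'cy': 200.41794947938732, 'k1': -0.05625073813474753, 'eye': array([0.93873068, 0.75316539, 0.62873975]), 'attitude': array([0.10530413, 0.46629235, 0.85384148, 0.20600294])}
{'vfov': 52.84507408909392, 'cx': 319.82570914896814, 'cy': 198.18063817099693, 'k1': -0.036611404223479714, 'eye': array([ 0.43168946, -0.01449056,  1.06960077]), 'attitude': array([ 0.04977566, -0.03606799, -0.70498311,  0.70655523])}
{'vfov': 58.36298209384997, 'cx': 320.4435143064365, 'cy': 202.9037377828562, 'k1': -0.030440245379411476, 'eye': array([ 0.31318343, -0.54680133,  0.38342309]), 'attitude': array([-0.11492605,  0.07758226, -0.54579078,  0.82636881])}
scene dock [(array([324.1, 224.6]), 0.78)]
scene catch_zone [(array([276.4, 207.2]), 0.77)]
scene closed_line [(array([285.1, 208.2]), 0.88)]
scene pin [(array([329.4, 258.1]), 0.41)]
scene carrier [(array([334.2, 221.9]), 0.84), (array([329.7, 259.3]), 0.61)]
scene slot_seat [(array([325.6, 247.2]), 0.85)]
scene free_end [(array([340. , 197.8]), 0.65)]
scene oil [(array([325.1, 227.3]), 0.54), (array([385.7, 235.3]), 0.46)]Traceback (most recent call last):
  File "<stdin>", line 6, in <module>
ValueError: it knows: carrier, catch_zone, closed_line, dishes, dock, free_end, oil, pin, rack, reagent, slidebox, slot_seat, tipbox
```

Run:
```python
from h import *
save('top1',cv2.resize(capture('top')[60:340,160:560],(800,560),interpolation=cv2.INTER_CUBIC))
p=camera_params('top')
zs=dict(dock=0,catch_zone=.028,closed_line=.012,pin=.004,carrier=.004,slot_seat=.012,free_end=.012,oil=.004)
for n in ['top','scene']:
  p=camera_params(n); 
  if n=='scene': capture(n)
  for q in zs:
    if n=='scene' and q=='oil': continue
    for a in pinpoint(n,q)[:2]:
      c=np.array(a['point'])*[640,400]; print(n,q,np.round(c,1),round(a['conf'],2),np.round(onz(p,*c,zs[q])*1000,1))
print(read_state())
```

```text
top dock [318.7 198.4] 0.94 [561.7   9.5   0. ]
top catch_zone [368.6 170.5] 0.78 [ 632.1 -121.8   28. ]
top closed_line [358.3 177.8] 0.75 [615.5 -95.8  12. ]
top pin [276.8 178.8] 0.6 [614.2 122.4   4. ]
top pin [285. 185.] 0.39 [597.3 100.1   4. ]
top carrier [317.1 208.3] 0.58 [534.6  13.5   4. ]
top carrier [483.2 170.8] 0.47 [ 636.3 -432.2    4. ]
top slot_seat [284.6 182.4] 0.97 [603.1 100.3  12. ]
top free_end [355.4 239.3] 0.61 [452.6 -87.   12. ]
top oil [277. 242.] 0.47 [445.1 119.1   4. ]
scene dock [325.6 225.2] 0.97 [546.1  -2.    0. ]
scene catch_zone [277.4 203.2] 0.84 [ 634.2 -120.4   28. ]
scene closed_line [282.  209.4] 0.96 [ 626.4 -108.5   12. ]
scene pin [328.8 257.6] 0.53 [601.6 120.5   4. ]
scene carrier [332.2 224.4] 0.87 [531.6   7.8   4. ]
scene carrier [243.  167.5] 0.72 [ 643.1 -411.6    4. ]
scene slot_seat [329.  249.5] 0.77 [591.8 103.   12. ]
scene free_end [339.9 198.6] 0.66 [458.  -82.1  12. ]
scene free_end [276.2 202.7] 0.64 [ 628.  -147.7   12. ]
{'time_s': 1.4, 'joint_positions': array([-1.29412545e+00,  2.20393733e-01,  1.52650704e+00,  1.37432357e-05,
        1.39471848e+00, -1.26059692e-01]), 'dq': array([-0.00117704, -0.00085637, -0.00141589, -0.00136483, -0.00080335,
        0.00088713]), 'joint_torque': array([ 1.39113967e-03, -4.94554603e+01, -3.87701690e+01,  6.99899392e-02,
        4.69561759e-02, -1.88031760e-05]), 'tool_pos': array([ 0.24497698, -0.57497063,  0.22253779]), 'ee_rot': array([ 8.34245077e-01, -5.51393826e-01, -5.67555467e-06, -1.38009369e-05]), 'force': array([ 0.3536037 ,  0.0921283 , -0.89409337]), 'ft_torque': array([ 0.02585631,  0.04299351, -0.03296234]), 'opening': 0.0873374383656977}
```

View pics/top0.png

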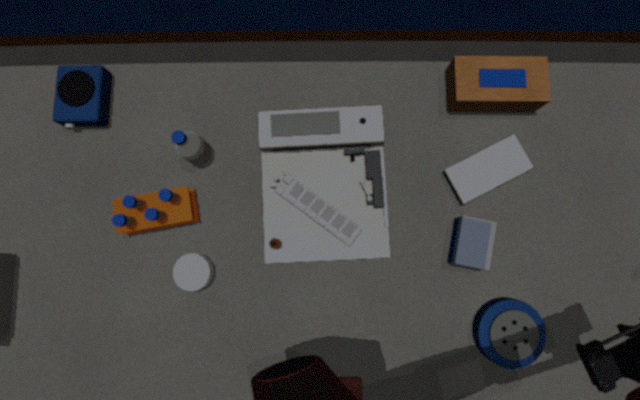

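View pics/top1.png

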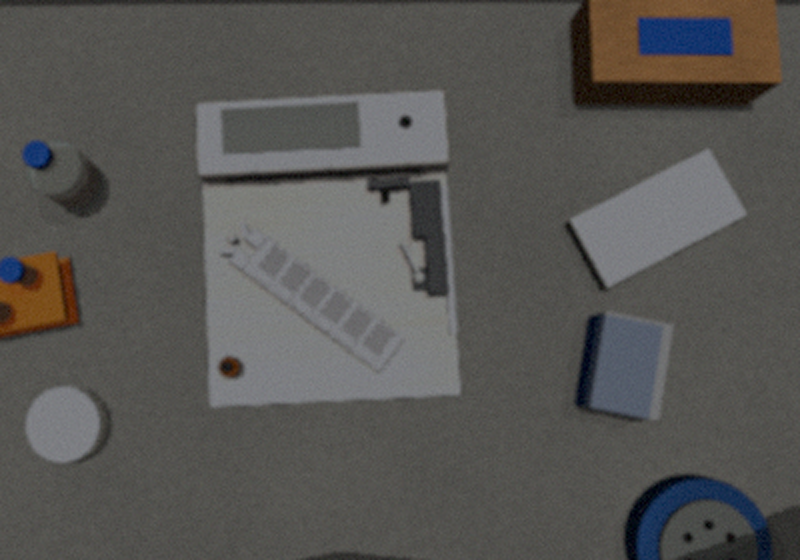

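View pics/scene0.png

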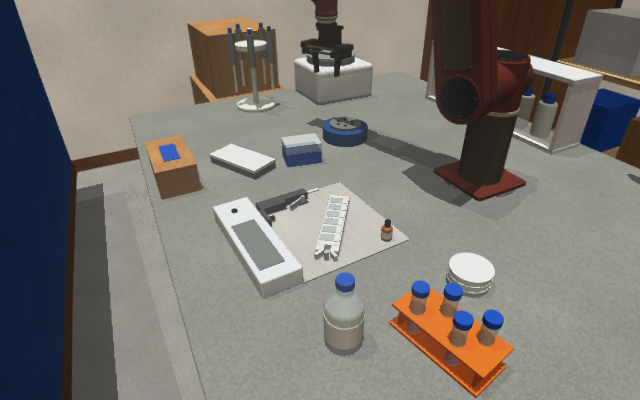

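The top view shows the carrier lying diagonally: slot end near crop (240,245), free end near (390,355). The catch is at (430,240) and the oil bottle at (230,367). Next I move the wrist camera closer.

>>> play_rows(
  rows=[
    [0,0,0,-24,-26,-8,-1],
    [0,0,0,-24,-26,-8,-1],
    [0,0,0,-24,-26,-8,-1],
    [0,0,0,-24,-26,-8,-1],
    [0,0,0,-24,-26,-8,-1],
    [0,0,0,-24,-26,-8,-1],
    [0,0,0,-24,-26,-8,-1],
    [0,0,0,-24,-26,-8,-1],
  ],
)

```text
time_s: 2.07
tool_pos: [0.361, -0.3115, 0.2845]
ee_rot: [0.831, -0.556, -0.002, -0.001]
force: [1.4, -0.2, -0.1]
opening: 0.0867
```

Run:
```python
import plant; print([n for n in dir(plant) if not n.startswith('__')], getattr(plant,'grip_depth',None))
```

```text
['PlanningError', 'camera_params', 'capture', 'grip_depth', 'pinpoint', 'read_state', 'regions_of', 'sign_off'] 0.0187
```

>>> play_rows(
  rows=[
    [0,0,-0.08,-24,-26,-6,0.4],
    [0,0,-0.08,-24,-26,-6,0.4],
    [0,0,-0.08,-24,-26,-6,0.4],
    [0,0,-0.08,-26,-24,-6,0.4],
    [0,0,-0.08,-26,-24,0,0.4],
    [0,0,-0.08,-26,-22,0,0.4],
    [0,0,0,0,0,0,0.4],
  ],
)

```text
time_s: 2.65
tool_pos: [0.402, -0.0934, 0.3145]
ee_rot: [0.944, -0.329, 0.003, -0.002]
force: [-0.4, -0.4, -0.5]
opening: 0.0482
```

Run:
```python
from h import *
p=camera_params('wrist'); im=capture('wrist'); save('w1',im); np.save('w1.npy',im)
print(p); s=read_state(); print(s['tool_pos'],s['ee_rot'],s['opening'],s['joint_positions'])
zs=dict(dock=0,catch_zone=.028,closed_line=.012,pin=.004,carrier=.004,slot_seat=.012,free_end=.012)
for q in zs:
    for a in pinpoint('wrist',q)[:2]:
      c=np.array(a['point'])*[640,400]; print(q,np.round(c,1),round(a['conf'],2),np.round(onz(p,*c,zs[q])*1000,1))
```

```text
{'vfov': 58.36298209384997, 'cx': 320.4435143064365, 'cy': 202.9037377828562, 'k1': -0.030440245379411476, 'eye': array([ 0.44676073, -0.03642485,  0.47685964]), 'attitude': array([-0.12850129,  0.04323944, -0.32648814,  0.93542678])}
[ 0.40234633 -0.09554134  0.31454448] [ 0.94357758 -0.33113267  0.00329128 -0.00129183] 0.04429059963426843 [-0.42704393 -0.36052066  1.90695312  0.0031624   1.58883492  0.24803492]
dock [370.8  19.5] 0.69 [557.6   2.1   0. ]
catch_zone [487.2  55.7] 0.75 [ 636.4 -116.6   28. ]
closed_line [466.3  63.8] 0.84 [ 617.7 -111.5   12. ]
carrier [350.2  28.2] 0.74 [531.2   9.5   4. ]
free_end [353.8 131.1] 0.88 [459.9 -90.7  12. ]
free_end [488.2  55.8] 0.31 [ 644.1 -120.3   12. ]
```

View pics/w1.png

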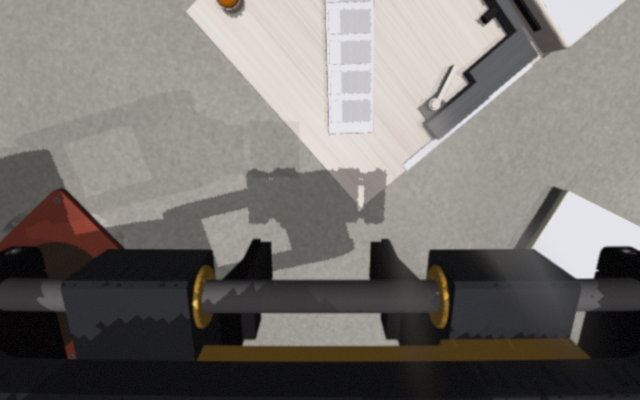

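Wrist view: the carrier runs vertically, with its free end at about (352,132) and width spanning columns 330–373. The pawl is at about (440,95). I take one more view from further ahead to see the pin.

>>> play_rows(
  rows=[
    [0,0,0,0,-38,-10,0.4],
    [0,0,0,0,-38,-10,0.4],
    [0,0,0,0,-38,-10,0.4],
    [0,0,0,0,-10,0,0.4],
    [0,0,0,0,0,0,0.4],
  ],
)

```text
time_s: 3.47
tool_pos: [0.4833, -0.0072, 0.3424]
ee_rot: [0.939, -0.344, 0.0, -0.0]
force: [-0.1, -0.6, 0.5]
opening: 0.026
```

Run:
```python
from h import *
p=camera_params('wrist'); im=capture('wrist'); save('w2',im); np.save('w2.npy',im)
import pickle; pickle.dump(p,open('w2.pkl','wb'))
s=read_state(); print(s['tool_pos'],s['ee_rot'],s['opening'],s['force'])
zs=dict(dock=0,catch_zone=.028,closed_line=.012,pin=.004,carrier=.004,slot_seat=.012,free_end=.012)
for q in zs:
    for a in pinpoint('wrist',q)[:2]:
      c=np.array(a['point'])*[640,400]; print(q,np.round(c,1),round(a['conf'],2),np.round(onz(p,*c,zs[q])*1000,1))
```

```text
[ 0.48279998 -0.0077972   0.34239316] [ 9.39049592e-01 -3.43781652e-01  1.98591965e-04  9.34599480e-07] 0.026325703968420888 [-0.99621821  0.04450179 -0.20123823]
dock [355.  117.5] 0.9 [552.7   1.7   0. ]
catch_zone [458.5 144. ] 0.89 [ 635.4 -110.8   28. ]
closed_line [445. 151.] 0.73 [ 619.1 -112.1   12. ]
pin [331.7  15.2] 0.43 [609.8 120.6   4. ]
carrier [339.7 125.6] 0.89 [529.8   7.2   4. ]
slot_seat [333.8  40.3] 0.84 [591.9  95.2  12. ]
```

View pics/w2.png

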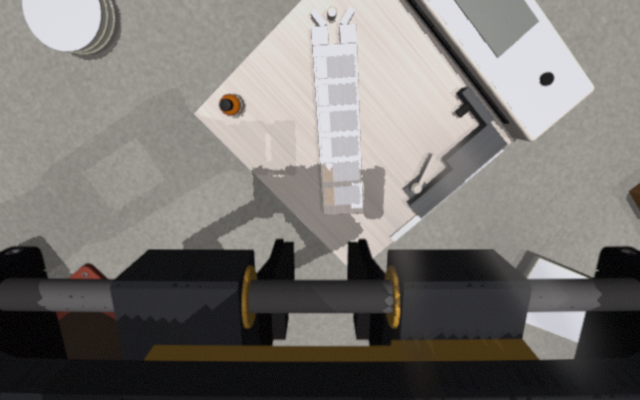

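Run:
```python
import numpy as np,cv2
im=np.load('w2.npy')
save=lambda n,i:cv2.imwrite('pics/'+n+'.png',i[...,::-1])
save('w2a',cv2.resize(im[0:125,270:400],None,fx=4.6,fy=4.6,interpolation=cv2.INTER_CUBIC))
save('w2b',cv2.resize(im[70:270,185:445],None,fx=3,fy=3,interpolation=cv2.INTER_CUBIC))
```

```text
(no output)
```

View pics/w2a.png

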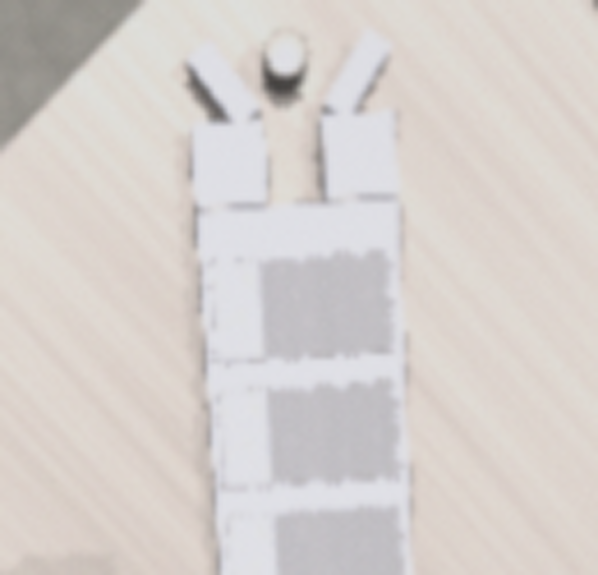

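View pics/w2b.png

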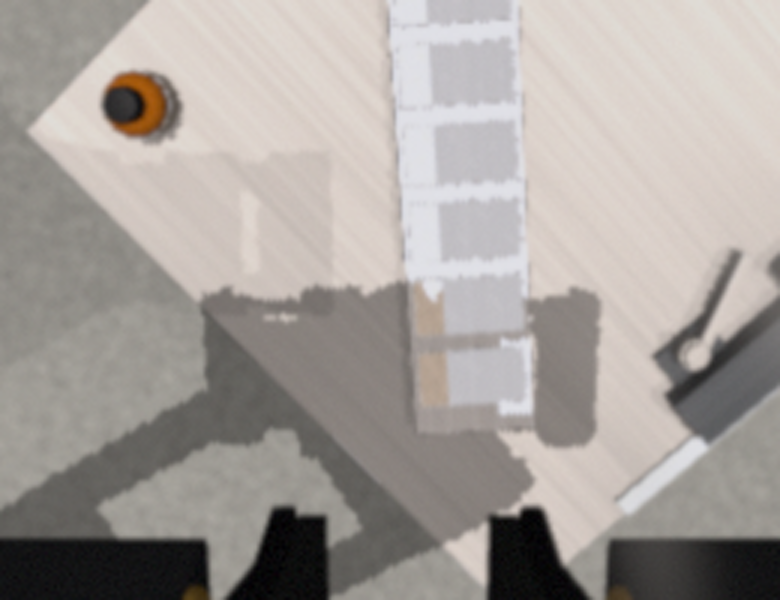

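Run:
```python
import pickle
from h import *
p=pickle.load(open('w2.pkl','rb'))
A=lambda x,y:(270+(x+.5)/4.6-.5,(y+.5)/4.6-.5); B=lambda x,y:(185+(x+.5)/3-.5,70+(y+.5)/3-.5)
W=lambda c,z:onz(p,*c,z)[:2]*1000
d=dict(pin=W(A(286,48),.028),slotend=W(A(298,204),.02),L1=W(A(197,210),.02),R1=W(A(400,200),.02),FL=W(B(417,430),.02),FR=W(B(533,427),.02),dockL=W(B(30,130),.004),dockN=W(B(490,590),.004), pawltip=W(B(738,255),.028),pawlhinge=W(B(693,352),.028),c1=W(B(670,395),.028),oil=W(B(125,105),.059))
for k,v in d.items(): print(k,np.round(v,1))
fe=(d['FL']+d['FR'])/2; dl=(d['L1']-d['FL']); dr=d['R1']-d['FR']
print('fe',fe,'w',np.linalg.norm(d['FL']-d['FR']),np.linalg.norm(d['L1']-d['R1']),'ang',np.arctan2(*dl[::-1]),np.arctan2(*dr[::-1]),np.arctan2(*(d['slotend']-fe)[::-1]),'len',np.linalg.norm(d['slotend']-fe),'(224)')
a=(np.arctan2(*dl[::-1])+np.arctan2(*dr[::-1]))/2
u=np.array([np.cos(a),np.sin(a)]);n=np.array([-u[1],u[0]])
r=d['pin']-fe; print('pin in carrier from fe: along',r@u,'(seated 230) lat',r@n)
e=d['dockL']-d['dockN']; print('dock y dir ang',np.arctan2(e[1],e[0])-np.pi/2,np.linalg.norm(e))
```

```text
pin [609.8 121.5]
slotend [588.7  90.7]
L1 [566.6 107.3]
R1 [610.6  73.6]
FL [435.4 -70.8]
FR [ 478.2 -105. ]
dockL [389.7 148. ]
dockN [ 405.6 -164.4]
pawltip [598.7 -98.5]
pawlhinge [ 557.1 -121.5]
c1 [ 537.  -131.2]
oil [441.4 119.1]
fe [456.77655054 -87.90909043] w 54.80074308338601 55.433348040693005 ang 0.9356690922187166 0.9326827459282305 0.9346621477190691 len 222.01943669123278 (224)
pin in carrier from fe: along 259.35412093415124 (seated 230) lat 1.4959597422383513
dock y dir ang 0.05075629749820676 312.74843220384616
```

Measurements are consistent: carrier angle 0.934 rad, width about 55 mm, and the pin about 29 mm from its seat. I descend behind the free end.

>>> play_rows(
  rows=[
    [0,0,-0.066,0,12,30,0.6],
    [0,0,0,4,16,36,0.6],
    [0,0,0,4,16,36,0.6],
    [0,0,0,4,16,36,0.6],
    [0,0,0,4,16,36,0.6],
    [0,0,0,4,16,36,0.6],
    [0,0,0,4,16,36,0.6],
    [0,0,0,3,8,36,0.6],
    [0,0,0,0,0,0,0.6],
  ],
)

```text
time_s: 4.62
tool_pos: [0.4354, -0.1255, 0.0565]
ee_rot: [0.949, -0.314, 0.01, -0.001]
force: [-0.9, 0.8, -0.9]
opening: 0.0176
```

```bash
cat > g.py <<'E'
from h import *
s=read_state(); t=s['tool_pos']*1000; M=R.from_quat(s['ee_rot']).as_matrix()
print('t',s['time_s'],'tcp',t.round(1),'yaw',np.arctan2(M[1,0],M[0,0]).round(4),'zax',M[:,2].round(3),'F',s['force'].round(2),'op',s['opening'])
def go(X,Y,Z): print('tool delta',(M.T@(np.array([X,Y,Z])-t)).round(1))
E
python3 -c "
from g import *
go(436.6,-115.2,9)"
```

```text
t 4.6167 tcp [ 435.4 -125.5   56.5] yaw -0.6387 zax [ 0.019 -0.004 -1.   ] F [-0.91  0.84 -0.86] op 0.01757088363906287
tool delta [-6.  -8.6 47.5]
```

>>> play_rows(
  rows=[
    [-0.008,-0.018,0,-3,-3,22,0.6],
    [0,0,0,-3,-2,22,0.6],
    [0,0,0,0,0,2,0.6],
    [0,0,0,0,0,0,0.6],
  ],
)

```text
time_s: 4.95
tool_pos: [0.4344, -0.1199, 0.0123]
ee_rot: [0.949, -0.316, 0.0, -0.0]
force: [0.2, -0.4, 1.0]
opening: 0.017
```

```bash
python3 -c "
from g import *
go(436.6,-115.2,9)
save('w3',capture('wrist'))
r=np.array([609.8,121.5])-t[:2];print(np.arctan2(r[1],r[0]),np.hypot(*r))"
```

```text
t 4.95 tcp [ 434.4 -119.9   12.3] yaw -0.6437 zax [ 0.  0. -1.] F [ 0.2  -0.44  0.98] op 0.016951381623380293
tool delta [-1.1 -5.   3.3]
0.9424446922168332 298.3477659168898
```

View pics/w3.png

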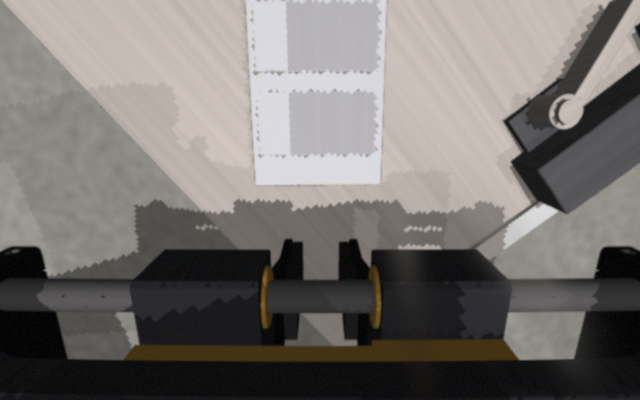

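>>> play_rows(
  rows=[
    [0,0,-0.007,-0.5,-8,2,0.6],
    [0,0,0,-0.5,-8,1,0.6],
    [0,0,0,0,-6,0,0.6],
    [0,0,0,0,-4,0,0.6],
    [0,0,0,0,-3,0,0.6],
  ],
)

```text
time_s: 5.42
tool_pos: [0.4579, -0.0959, 0.0168]
ee_rot: [0.95, -0.312, 0.006, 0.001]
force: [-1.1, -2.0, -2.1]
opening: 0.0177
```

```bash
cat >> g.py <<'E'
r=np.array([609.8,121.5])-t[:2];print('to pin ang',np.arctan2(r[1],r[0]).round(4),'dist',np.hypot(*r).round(1), 'Ftool',(M.T@s['force']).round(2))
E
python3 g.py
```

```text
t 5.4167 tcp [457.9 -95.9  16.8] yaw -0.6355 zax [ 0.012 -0.005 -1.   ] F [-1.07 -2.02 -2.11] op 0.017675455948881636
to pin ang 0.9608 dist 265.2 Ftool [0.31 2.27 2.11]
```

>>> play_rows(
  rows=[
    [0,0,0,0,0,0,0.6],
    [0,0,0,0,0,0,0.6],
  ],
)

```text
time_s: 5.58
tool_pos: [0.4586, -0.0952, 0.0173]
ee_rot: [0.95, -0.311, 0.007, 0.001]
force: [-1.9, -0.5, -0.6]
opening: 0.0177
```

```bash
python3 g.py; python3 -c "
from h import *
save('w4',capture('wrist'))"
```

```text
t 5.5833 tcp [458.6 -95.2  17.3] yaw -0.6333 zax [ 0.012 -0.006 -1.   ] F [-1.86 -0.45 -0.62] op 0.017700855595255586
to pin ang 0.9615 dist 264.3 Ftool [-1.24  1.47  0.61]
```

View pics/w4.png

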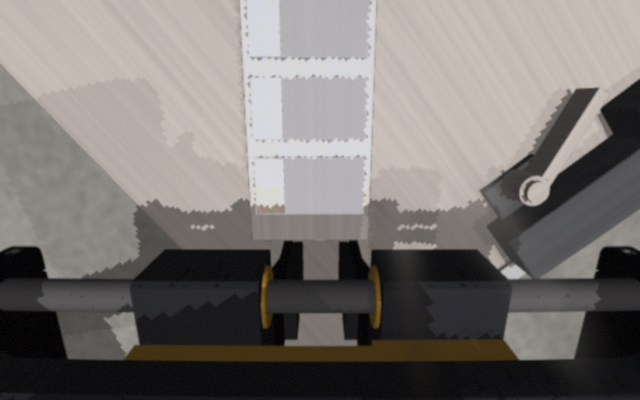

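>>> play_rows(
  rows=[
    [0,0,0,-1,4,0,0.6],
    [-0.005,-0.012,0,-3,2,5,0.6],
    [0,0,0,-1,0,4,0.6],
  ],
)

```text
time_s: 5.88
tool_pos: [0.4515, -0.0976, 0.0087]
ee_rot: [0.95, -0.312, 0.001, 0.001]
force: [-0.2, 0.1, -0.3]
opening: 0.0175
```

```bash
python3 g.py
```

```text
t 5.8833 tcp [451.5 -97.6   8.7] yaw -0.634 zax [ 0.001 -0.003 -1.   ] F [-0.16  0.07 -0.34] op 0.017490770003044605
to pin ang 0.9452 dist 270.4 Ftool [-0.17  0.04  0.34]
```

>>> play_rows(
  rows=[
    [0,0,0,-1,-4,0,0.6],
    [0,0,0,-0.5,-4,0.5,0.6],
    [0,0,0,0,-4,0.5,0.6],
    [0,0,0,0,-4,0.5,0.6],
  ],
)

```text
time_s: 6.22
tool_pos: [0.4583, -0.0843, 0.0058]
ee_rot: [0.95, -0.313, -0.001, 0.002]
force: [-2.0, -3.0, 3.6]
opening: 0.0173
```

```bash
python3 g.py
```

```text
t 6.2167 tcp [458.3 -84.3   5.8] yaw -0.636 zax [-0.003 -0.003 -1.   ] F [-2.01 -2.96  3.57] op 0.017262289695796657
to pin ang 0.9363 dist 255.5 Ftool [ 0.14  3.59 -3.56]
```

>>> play_rows(
  rows=[
    [0,0,0,0,-3,-2,0.6],
    [0,0,0,0,-3,-1,0.6],
    [0,0,0,0,-3,0,0.6],
  ],
)

```text
time_s: 6.47
tool_pos: [0.4638, -0.0757, 0.0083]
ee_rot: [0.95, -0.312, -0.002, 0.002]
force: [-1.0, -2.5, 0.8]
opening: 0.0171
```

```bash
python3 g.py;  python3 -c "
from h import *
save('w5',capture('wrist'))"
```

```text
t 6.4667 tcp [463.8 -75.7   8.3] yaw -0.6356 zax [-0.004 -0.003 -1.   ] F [-1.03 -2.51  0.8 ] op 0.017055524978118915
to pin ang 0.9335 dist 245.3 Ftool [ 0.66  2.63 -0.79]
```

View pics/w5.png

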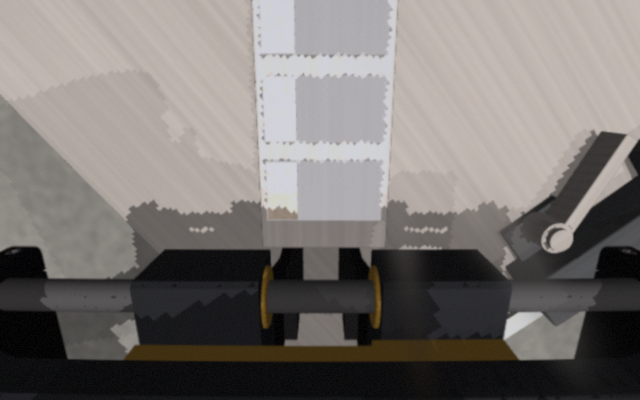

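Centred on the end face (columns 265–385), with about 6 mm left. I continue with small steps and watch the force.

>>> play_rows(
  rows=[
    [0,0,0,0,-2,0,0.6],
    [0,0,0,0,-2,0,0.6],
  ],
)

```text
time_s: 6.68
tool_pos: [0.4668, -0.0716, 0.0084]
ee_rot: [0.95, -0.312, -0.001, 0.002]
force: [-1.9, -2.5, 0.8]
opening: 0.0172
```

```bash
python3 g.py
```

```text
t 6.6833 tcp [466.8 -71.6   8.4] yaw -0.635 zax [-0.004 -0.003 -1.   ] F [-1.88 -2.48  0.82] op 0.017220845945728976
to pin ang 0.9334 dist 240.3 Ftool [-0.04  3.12 -0.81]
```

>>> play_rows(
  rows=[
    [0,0,0,0,-1.5,0,0.6],
  ],
)

```text
time_s: 6.77
tool_pos: [0.467, -0.0713, 0.0084]
ee_rot: [0.95, -0.312, -0.002, 0.003]
force: [-8.9, -12.5, 4.4]
opening: 0.0174
```

```bash
python3 g.py
```

```text
t 6.7667 tcp [467.  -71.3   8.4] yaw -0.6338 zax [-0.006 -0.005 -1.   ] F [ -8.86 -12.49   4.42] op 0.017353178466071515
to pin ang 0.9333 dist 240.0 Ftool [ 0.25 15.34 -4.3 ]
```

Pin felt at the slot bottom, with the force rising to 15 N at a distance of 240 mm. I back off and go around to the +y long edge.

>>> play_rows(
  rows=[
    [0,0,0,0,8,0,0.6],
    [0,0,0,-6,8,-4,1],
    [0,0,0,-20,2,-3,1],
    [0,0,0,-20,-2,0,1],
    [0,0,0,-12,-12,0,1],
    [0,0,0,0,-22,0,1],
    [0,0,0,0,-16,2,1],
    [0,0,0,0,0,2,1],
  ],
)

```text
time_s: 7.43
tool_pos: [0.4412, -0.008, 0.013]
ee_rot: [0.949, -0.314, 0.001, 0.001]
force: [-1.6, 0.2, -0.2]
opening: 0.0003
```

```bash
cat >> g.py <<'E'
def rel(a):
    # position in carrier frame for carrier angle a with pin at seat
    u=np.array([np.cos(a),np.sin(a)]);n=np.array([-u[1],u[0]])
    print('carrier x',(105-r@u).round(1),'y',(-r@n).round(1))
E
python3 -c "
from g import *
rel(.934)
p=camera_params('wrist');im=capture('wrist'); save('w6',im)
for q,z in dict(free_end=.012,catch_zone=.028).items():
    for a in pinpoint('wrist',q)[:2]:
      c=np.array(a['point'])*[640,400]; print(q,np.round(c,1),round(a['conf'],2),np.round(onz(p,*c,z)*1000,1))
"
```

```text
t 7.4333 tcp [441.2  -8.   13. ] yaw -0.6391 zax [ 0.002 -0.002 -1.   ] F [-1.55  0.25 -0.15] op 0.00027361292680300143
to pin ang 0.6549 dist 212.5 Ftool [-1.4   0.73  0.15]
carrier x -99.3 y 58.5
```

View pics/w6.png

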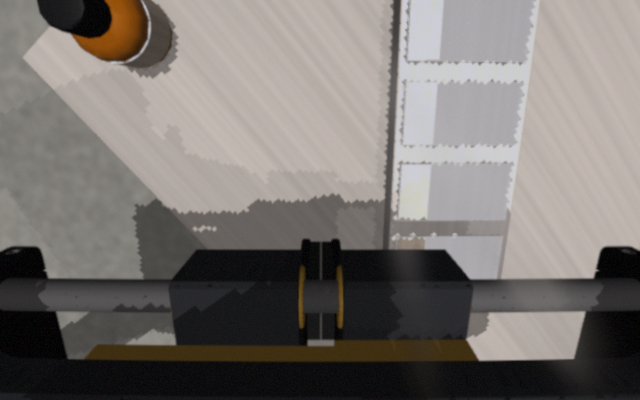

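>>> play_rows(
  rows=[
    [0,0,0,6,0,2,1],
    [0,0,0,5,0,2,1],
    [0,0,-0.02,4,0.7,1,1],
    [0,0,-0.02,4,0.7,0,1],
    [0,0,-0.02,4,0.7,0,1],
    [0,0,-0.02,4,0.7,0,1],
  ],
)

```text
time_s: 8.08
tool_pos: [0.4599, -0.0323, 0.0061]
ee_rot: [0.961, -0.277, -0.001, 0.001]
force: [-1.3, 1.3, 1.0]
opening: 0.0005
```

```bash
python3 -c "
from g import *
y=np.arctan2(M[1,0],M[0,0]); rel(y+np.pi/2)
rh=np.hypot(*r); print('implied carrier ang', np.arctan2(r[1],r[0])+np.arcsin(43/rh))
save('w7',capture('wrist'))
"
```

```text
t 8.0833 tcp [459.9 -32.3   6.1] yaw -0.5609 zax [-0.003 -0.002 -1.   ] F [-1.3   1.28  0.96] op 0.0005161448449169929
to pin ang 0.7981 dist 214.8 Ftool [-1.78 -0.39 -0.96]
carrier x -105.0 y 45.2
implied carrier ang 0.9996578858925586
```

View pics/w7.png

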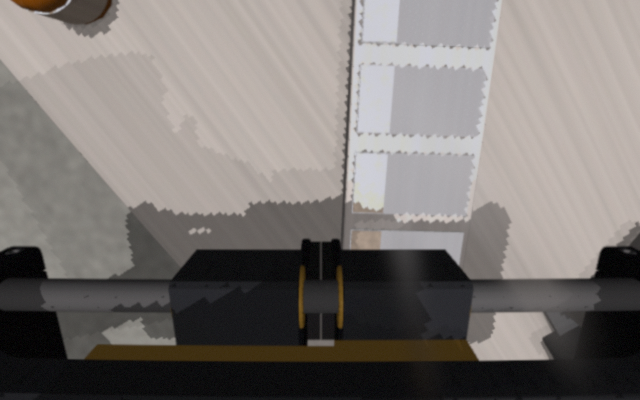

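>>> play_rows(
  rows=[
    [0,0,-0.02,4.5,-0.5,-1,1],
    [0,0,-0.02,4.5,-0.5,-1,1],
    [0,0,-0.02,4.5,-0.5,-0.5,1],
    [0,0,-0.02,4.5,-0.5,0,1],
    [0,0,-0.02,4.5,-0.5,0,1],
  ],
)

```text
time_s: 8.55
tool_pos: [0.4795, -0.0447, 0.0067]
ee_rot: [0.974, -0.227, -0.004, 0.002]
force: [-1.8, 0.8, 0.8]
opening: 0.0005
```

```bash
cat >> g.py <<'E'
y=np.arctan2(M[1,0],M[0,0]); rel(y+np.pi/2)
rh=np.hypot(*r); print('implied carrier ang', np.arctan2(r[1],r[0])+np.arcsin(43/rh), 'tool', y+np.pi/2)
E
python3 g.py
```

```text
t 8.55 tcp [479.5 -44.7   6.7] yaw -0.4588 zax [-0.009 -0.002 -1.   ] F [-1.76  0.8   0.82] op 0.00048015870860199393
to pin ang 0.9058 dist 211.2 Ftool [-1.94  0.07 -0.81]
carrier x -101.7 y 43.2
implied carrier ang 1.110818392830454 tool 1.1120037359232628
```

```bash
python3 -c "
from h import *
p=camera_params('top')
W=lambda x,y:onz(p,160+x/2-.25,60+y/2-.25,.004)[:2]*1000
a,b=W(208,406),W(460,394); print(a,b,np.hypot(*(a-b))); e=a-b; th=np.arctan2(e[1],e[0])-np.pi/2; print(th)
for th in (th,0.03,0.05):
  Rm=np.array([[np.cos(th),-np.sin(th)],[np.sin(th),np.cos(th)]])
  o=np.array([609.8,121.5])-Rm@[60,115]; print(th,o, 'cornerL',o+Rm@[-160,155],'hinge/carriage corner dock', Rm.T@(np.array([[598.7,-98.5],[557.1,-121.5],[537,-131.2]])-o).T)
"
```

```text
[390.69438249 153.22032421] [ 407.53406041 -177.1381747 ] 330.7874129302513
0.050929870374955666
0.050929870374955666 [555.73220215   3.59464289] cornerL [388.04894779 150.2484059 ] hinge/carriage corner dock [[  37.71466449   -5.00227574  -25.57001937]
 [-104.14966078 -125.00207113 -133.66624577]]
0.03 [553.2764805    4.75201611] cornerL [388.69917257 154.88299131] hinge/carriage corner dock [[ 4.23059846e+01  3.48066722e-02 -2.03471054e+01]
 [-1.04568057e+02 -1.26309895e+02 -1.35402621e+02]]
0.05 [555.62258884   3.6449699 ] cornerL [388.07577594 150.45459318] hinge/carriage corner dock [[  37.91845487   -4.77907686  -25.33875503]
 [-104.17028851 -125.06241106 -133.74570728]]
```

>>> play_rows(
  rows=[
    [0.002,0.009,-0.02,4.5,-0.5,-0.5,1],
    [0,0,-0.02,4.5,-0.5,-0.5,1],
    [0,0,-0.02,4.5,-0.5,-0.5,1],
    [0,0,-0.02,4.5,-0.5,0,1],
    [0,0,-0.02,4.5,-0.5,0,1],
    [0,0,-0.02,4.5,-0.5,0,1],
  ],
)

```text
time_s: 9.05
tool_pos: [0.5078, -0.0536, 0.008]
ee_rot: [0.987, -0.162, 0.0, 0.002]
force: [-2.5, 0.5, 0.1]
opening: 0.0004
```

```bash
python3 g.py; python3 -c "
from h import *
save('w8',capture('wrist'))"
```

```text
t 9.05 tcp [507.8 -53.6   8. ] yaw -0.326 zax [ 0.    -0.004 -1.   ] F [-2.51  0.48  0.07] op 0.0004473234513366979
to pin ang 1.0435 dist 202.7 Ftool [-2.53  0.35 -0.08]
carrier x -93.6 y 40.5
implied carrier ang 1.257255423269724 tool 1.2447519140021257
```

View pics/w8.png

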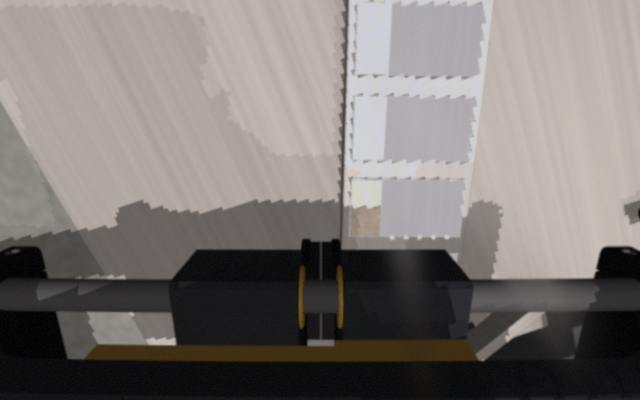

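>>> play_rows(
  rows=[
    [0,0,-0.024,4.5,1,0,1],
    [0,0,-0.024,4.5,1,0,1],
    [0,0,-0.024,4.5,1,0,1],
    [0,0,-0.022,4.5,1,0,1],
    [0,0,-0.022,4.5,1,0,1],
  ],
)

```text
time_s: 9.52
tool_pos: [0.5305, -0.0645, 0.0083]
ee_rot: [0.995, -0.1, 0.001, 0.002]
force: [-3.1, 0.9, 0.9]
opening: 0.0002
```

```bash
python3 g.py
```

```text
t 9.5167 tcp [530.5 -64.5   8.3] yaw -0.2012 zax [ 0.001 -0.004 -1.   ] F [-3.12  0.92  0.87] op 0.00021609239402792498
to pin ang 1.1676 dist 202.2 Ftool [-3.24 -0.28 -0.88]
carrier x -93.1 y 40.6
implied carrier ang 1.381941785524892 tool 1.369614747981964
```

>>> play_rows(
  rows=[
    [0,0,-0.015,3.5,1,0,1],
    [0,0,-0.015,3.5,1,0,1],
    [0,0,-0.015,3.5,1,0,1],
    [0,0,-0.015,3.5,1,0,1],
  ],
)

```text
time_s: 9.85
tool_pos: [0.5415, -0.0693, 0.0077]
ee_rot: [0.998, -0.068, -0.003, 0.0]
force: [-5.4, 2.1, 3.4]
opening: 0.0004
```

```bash
python3 g.py; python3 -c "
from h import *
save('w9',capture('wrist')); save('s9',cv2.resize(capture('scene')[170:270,230:390],None,fx=5,fy=5,interpolation=cv2.INTER_CUBIC))"
```

```text
t 9.85 tcp [541.5 -69.3   7.7] yaw -0.1361 zax [-0.006 -0.    -1.   ] F [-5.36  2.07  3.44] op 0.0004035024648514227
to pin ang 1.2271 dist 202.6 Ftool [-5.61 -1.32 -3.4 ]
carrier x -93.3 y 41.8
implied carrier ang 1.4409659277230646 tool 1.4346953172463448
```

View pics/w9.png

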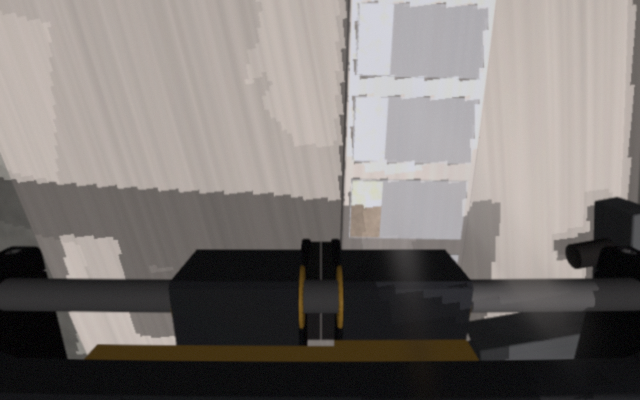

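View pics/s9.png

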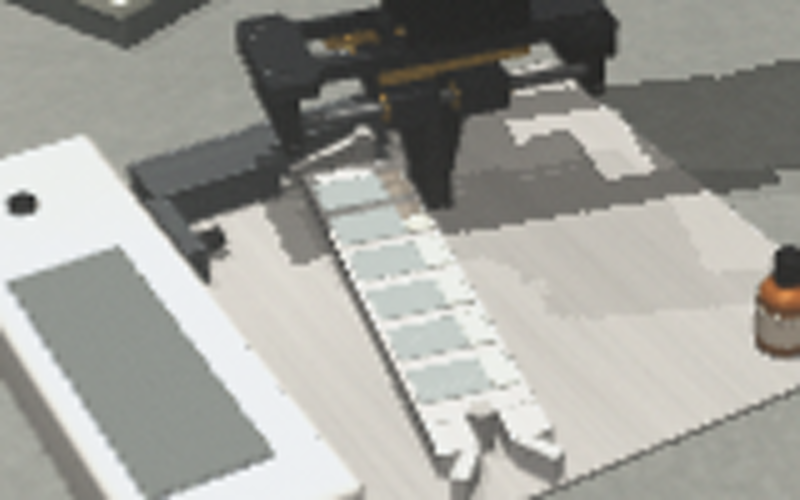

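>>> play_rows(
  rows=[
    [0,0.006,-0.015,3.5,0.5,-0.5,1],
    [0,0,-0.015,3.5,0.5,-0.5,1],
    [0,0,-0.015,3.5,0.5,-0.5,1],
  ],
)

```text
time_s: 10.2
tool_pos: [0.552, -0.0722, 0.0084]
ee_rot: [0.999, -0.044, 0.0, 0.001]
force: [-1.9, 0.1, -0.3]
opening: 0.0003
```

```bash
python3 g.py
```

```text
t 10.2 tcp [552.  -72.2   8.4] yaw -0.0888 zax [ 0.    -0.001 -1.   ] F [-1.86  0.1  -0.34] op 0.0003424126077380325
to pin ang 1.2809 dist 202.1 Ftool [-1.86  0.06  0.33]
carrier x -93.1 y 40.4
implied carrier ang 1.4953063916190183 tool 1.4820202667124893
```

>>> play_rows(
  rows=[
    [0,0,-0.015,3.5,0.5,0,1],
    [0,0,-0.015,3.5,0.5,0,1],
  ],
)

```text
time_s: 10.37
tool_pos: [0.56, -0.0743, 0.0085]
ee_rot: [1.0, -0.028, 0.001, 0.001]
force: [-1.9, -0.2, -0.7]
opening: 0.0005
```

```bash
python3 g.py
```

```text
t 10.3667 tcp [560.  -74.3   8.5] yaw -0.0555 zax [ 0.001 -0.002 -1.   ] F [-1.87 -0.23 -0.66] op 0.0004923559476063842
to pin ang 1.3215 dist 202.0 Ftool [-1.86  0.33  0.65]
carrier x -93.2 y 38.9
implied carrier ang 1.5359758817897977 tool 1.5152604642379468
```

```bash
python3 -c "
from h import *
save('w10',capture('wrist')); save('s10',cv2.resize(capture('scene')[170:270,230:390],None,fx=5,fy=5,interpolation=cv2.INTER_CUBIC)); save('t10',cv2.resize(capture('top')[130:270,250:410],None,fx=4,fy=4,interpolation=cv2.INTER_CUBIC))"
```

```text
(no output)
```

View pics/s10.png

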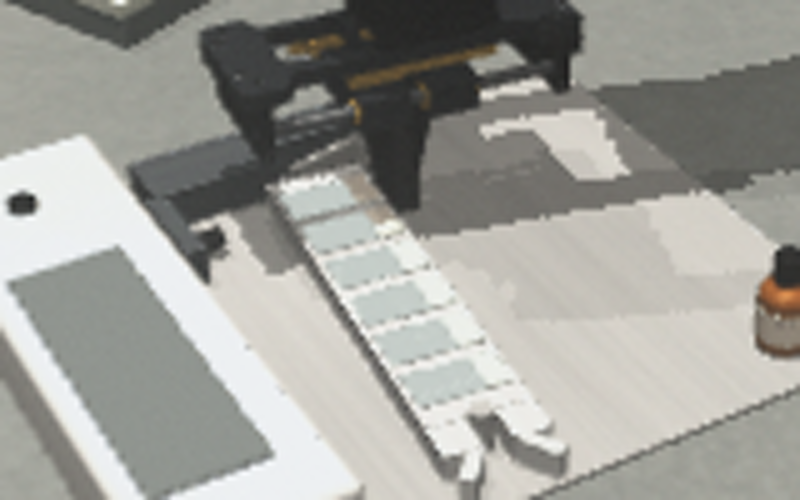

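View pics/t10.png

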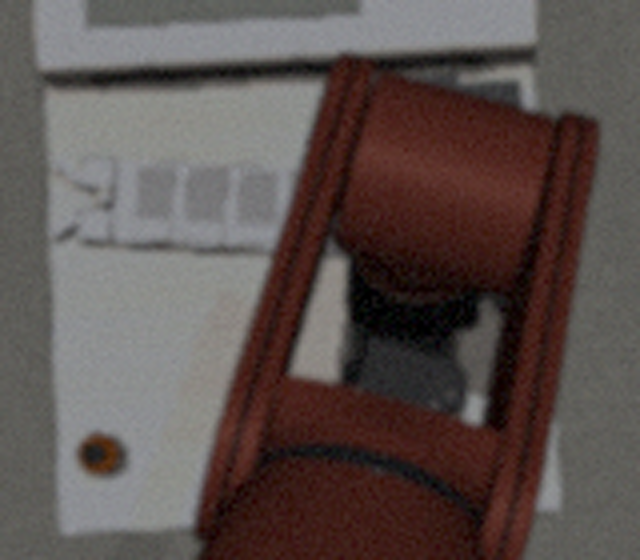

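>>> play_rows(
  rows=[
    [0,0,-0.02,3,0.8,0,1],
    [0,0,-0.02,3,0.8,0,1],
  ],
)

```text
time_s: 10.68
tool_pos: [0.5662, -0.0758, 0.0089]
ee_rot: [1.0, -0.007, 0.001, 0.001]
force: [-2.6, 1.9, 0.1]
opening: 0.0006
```

```bash
python3 g.py
```

```text
t 10.6833 tcp [566.2 -75.8   8.9] yaw -0.0148 zax [ 0.002 -0.001 -1.   ] F [-2.61  1.88  0.08] op 0.0006069848059150426
to pin ang 1.3535 dist 202.0 Ftool [-2.63 -1.84 -0.08]
carrier x -92.9 y 40.6
implied carrier ang 1.5679496626418001 tool 1.5559707823827198
```

>>> play_rows(
  rows=[
    [0,0,-0.02,3,0.8,0,1],
  ],
)

```text
time_s: 10.77
tool_pos: [0.5691, -0.0765, 0.0089]
ee_rot: [1.0, 0.004, 0.0, 0.001]
force: [-3.2, 1.0, 1.2]
opening: 0.0005
```

```bash
python3 g.py
```

```text
t 10.7667 tcp [569.1 -76.5   8.9] yaw 0.0074 zax [ 0.001 -0.001 -1.   ] F [-3.15  1.03  1.19] op 0.00047269496974221465
to pin ang 1.3678 dist 202.1 Ftool [-3.14 -1.05 -1.19]
carrier x -92.7 y 42.2
implied carrier ang 1.5822093530066812 tool 1.5781581578780364
```

>>> play_rows(
  rows=[
    [0,0,-0.02,3,0.8,0,1],
  ],
)

```text
time_s: 10.85
tool_pos: [0.5721, -0.0772, 0.0089]
ee_rot: [1.0, 0.015, 0.0, 0.0]
force: [-2.8, 0.6, 1.9]
opening: 0.0005
```

```bash
python3 g.py; python3 -c "
from h import *
save('s11',cv2.resize(capture('scene')[170:270,230:390],None,fx=5,fy=5,interpolation=cv2.INTER_CUBIC))"
```

```text
t 10.85 tcp [572.1 -77.2   8.9] yaw 0.0297 zax [ 0.    -0.001 -1.   ] F [-2.83  0.6   1.94] op 0.0004597278643484467
to pin ang 1.3833 dist 202.2 Ftool [-2.81 -0.69 -1.94]
carrier x -92.5 y 43.6
implied carrier ang 1.597595275322722 tool 1.6004622483179625
```

View pics/s11.png

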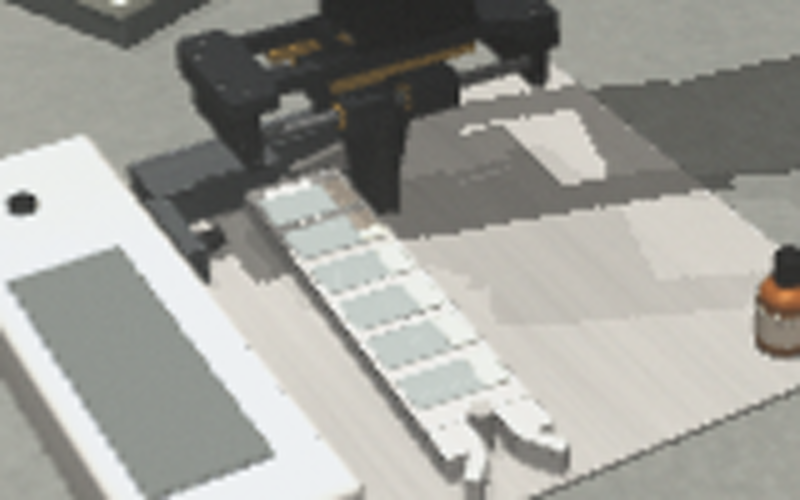

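>>> play_rows(
  rows=[
    [0,0,-0.01,3,0.6,0,1],
  ],
)

```text
time_s: 10.98
tool_pos: [0.5756, -0.0778, 0.0089]
ee_rot: [1.0, 0.021, 0.0, 0.0]
force: [-2.3, 0.6, 0.8]
opening: 0.0006
```

>>> play_rows(
  rows=[
    [0,0,-0.01,3,0.6,0,1],
  ],
)

```text
time_s: 11.07
tool_pos: [0.5788, -0.0783, 0.0089]
ee_rot: [1.0, 0.026, 0.0, 0.0]
force: [-3.5, 0.4, 3.0]
opening: 0.0006
```

>>> play_rows(
  rows=[
    [0,0,-0.01,2,0.5,0,1],
  ],
)

```text
time_s: 11.15
tool_pos: [0.581, -0.0787, 0.0089]
ee_rot: [0.999, 0.032, -0.0, 0.0]
force: [-3.9, 0.8, 2.3]
opening: 0.0003
```

```bash
python3 g.py; python3 -c "
from h import *
save('s12',cv2.resize(capture('scene')[170:270,230:390],None,fx=5,fy=5,interpolation=cv2.INTER_CUBIC));save('w12',capture('wrist'))"
```

```text
t 11.15 tcp [581.  -78.7   8.9] yaw 0.0637 zax [-0.    -0.001 -1.   ] F [-3.91  0.83  2.29] op 0.0002979249135620209
to pin ang 1.4281 dist 202.3 Ftool [-3.85 -1.08 -2.29]
carrier x -93.0 y 41.4
implied carrier ang 1.6423477381680431 tool 1.6345074557341979
```

View pics/s12.png

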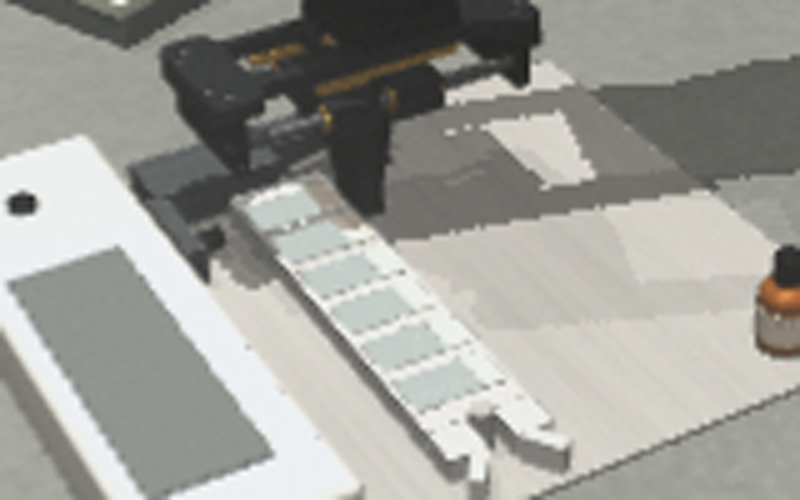

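View pics/w12.png

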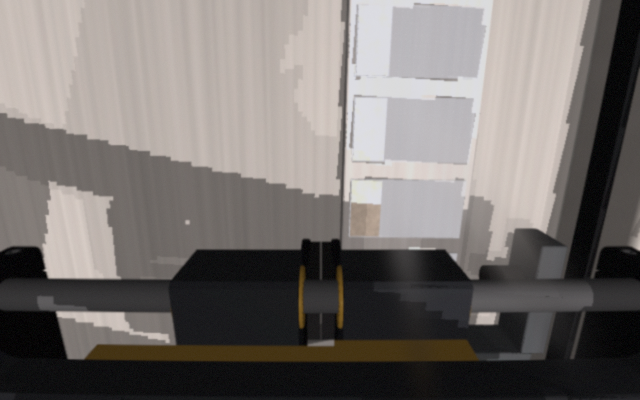

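>>> play_rows(
  rows=[
    [0,0,-0.01,2,0.5,0,1],
  ],
)

```text
time_s: 11.33
tool_pos: [0.5832, -0.0791, 0.0088]
ee_rot: [0.999, 0.037, 0.0, 0.0]
force: [-3.1, 1.9, 1.9]
opening: 0.0004
```

>>> play_rows(
  rows=[
    [0,0,-0.01,2,0.5,0,1],
  ],
)

```text
time_s: 11.42
tool_pos: [0.5852, -0.0794, 0.0088]
ee_rot: [0.999, 0.042, -0.0, 0.0]
force: [-3.9, 2.4, 2.1]
opening: 0.0002
```

```bash
python3 g.py; python3 -c "
from h import *
save('s13',cv2.resize(capture('scene')[170:270,230:390],None,fx=5,fy=5,interpolation=cv2.INTER_CUBIC));save('w13',capture('wrist'))"
```

```text
t 11.4167 tcp [585.2 -79.4   8.8] yaw 0.0844 zax [-0.    -0.001 -1.   ] F [-3.88  2.38  2.06] op 0.00023849889023016153
to pin ang 1.4491 dist 202.4 Ftool [-3.67 -2.7  -2.06]
carrier x -93.1 y 41.4
implied carrier ang 1.663146293876428 tool 1.65518665914808
```

View pics/w13.png

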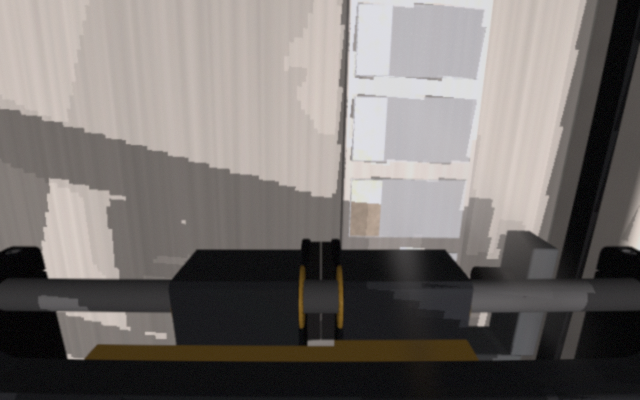

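View pics/s13.png

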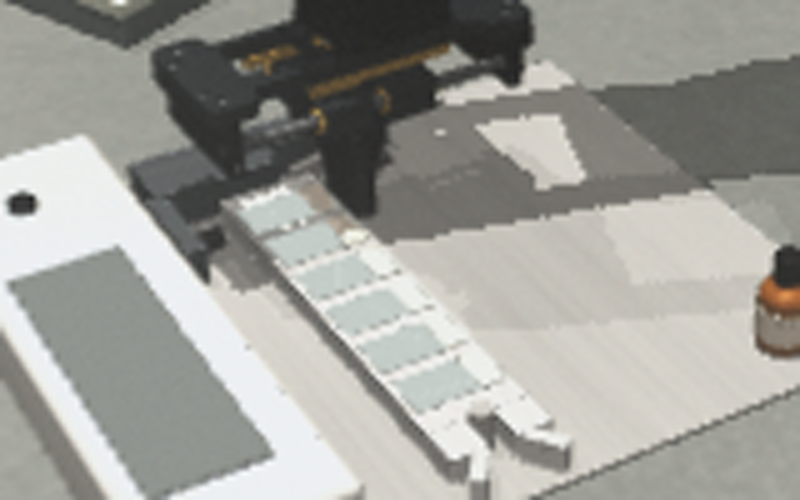

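>>> play_rows(
  rows=[
    [0,0,-0.008,1.7,0,0,1],
  ],
)

```text
time_s: 11.6
tool_pos: [0.5871, -0.0796, 0.0088]
ee_rot: [0.999, 0.046, 0.0, 0.001]
force: [-3.6, -1.2, 0.5]
opening: 0.0005
```

>>> play_rows(
  rows=[
    [0,0,-0.008,1.7,0,0,1],
  ],
)

```text
time_s: 11.68
tool_pos: [0.5888, -0.0798, 0.0088]
ee_rot: [0.999, 0.051, 0.0, 0.001]
force: [-3.4, -0.6, 1.3]
opening: 0.0005
```

```bash
python3 g.py; python3 -c "
from h import *
save('s14',cv2.resize(capture('scene')[170:270,230:390],None,fx=5,fy=5,interpolation=cv2.INTER_CUBIC));save('w14',capture('wrist'))"
```

```text
t 11.6833 tcp [588.8 -79.8   8.8] yaw 0.1011 zax [ 0.    -0.002 -1.   ] F [-3.35 -0.62  1.3 ] op 0.000503891162149263
to pin ang 1.4669 dist 202.3 Ftool [-3.4   0.28 -1.3 ]
carrier x -93.1 y 41.2
implied carrier ang 1.6810184629916558 tool 1.671862741543066
```

View pics/w14.png

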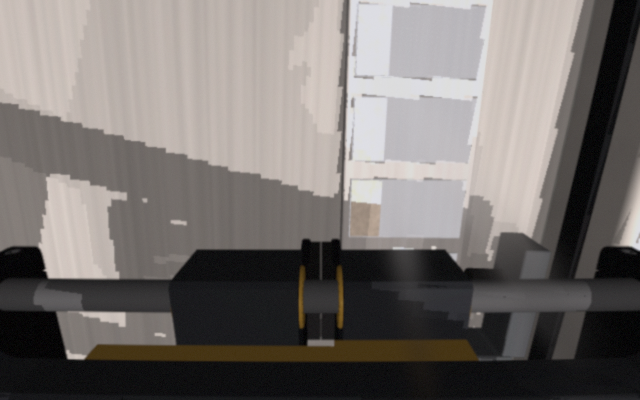

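View pics/s14.png

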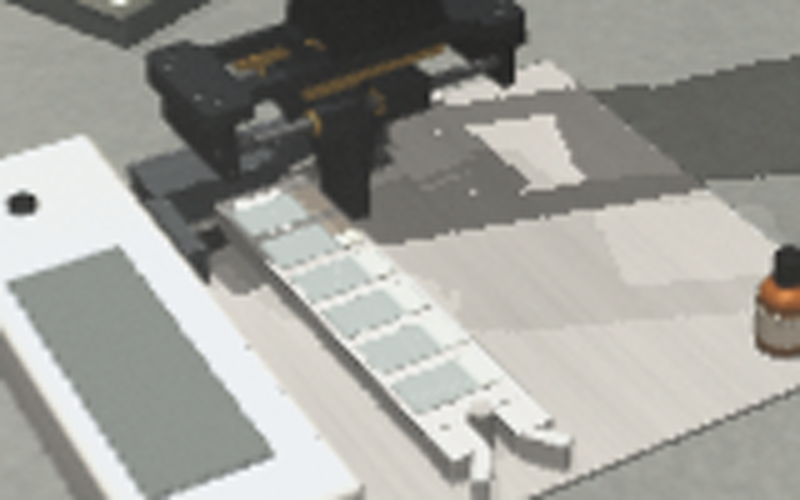

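>>> play_rows(
  rows=[
    [0,0,-0.006,1.3,0,0,1],
  ],
)

```text
time_s: 11.87
tool_pos: [0.5902, -0.0799, 0.0088]
ee_rot: [0.999, 0.053, 0.0, 0.001]
force: [-3.5, -0.8, 1.5]
opening: -0.0
```

>>> play_rows(
  rows=[
    [0,0,-0.006,1.3,0,0,1],
  ],
)

```text
time_s: 11.95
tool_pos: [0.5915, -0.08, 0.0088]
ee_rot: [0.998, 0.057, -0.0, 0.001]
force: [-4.2, -0.7, 0.6]
opening: 0.0004
```

>>> play_rows(
  rows=[
    [0,0,-0.004,1,0,0,1],
  ],
)

```text
time_s: 12.03
tool_pos: [0.5925, -0.0801, 0.0088]
ee_rot: [0.998, 0.059, -0.0, 0.001]
force: [-3.1, -1.2, 1.0]
opening: -0.0001
```

>>> play_rows(
  rows=[
    [0,0,-0.004,1,0,0,1],
  ],
)

```text
time_s: 12.12
tool_pos: [0.5936, -0.0802, 0.0088]
ee_rot: [0.998, 0.061, -0.0, 0.001]
force: [-4.3, -1.7, 1.6]
opening: 0.0001
```

>>> play_rows(
  rows=[
    [0,0,-0.004,1,0,0,1],
  ],
)

```text
time_s: 12.2
tool_pos: [0.5948, -0.0802, 0.0088]
ee_rot: [0.998, 0.063, -0.0, 0.002]
force: [-1.0, -1.9, -0.9]
opening: 0.0006
```

>>> play_rows(
  rows=[
    [0,0,-0.004,1,0,0,1],
  ],
)

```text
time_s: 12.28
tool_pos: [0.5959, -0.0802, 0.0088]
ee_rot: [0.998, 0.065, -0.0, 0.002]
force: [-6.6, -2.8, 3.1]
opening: 0.0004
```

```bash
python3 g.py; python3 -c "
from h import *
save('s15',cv2.resize(capture('scene')[170:270,230:390],None,fx=5,fy=5,interpolation=cv2.INTER_CUBIC));save('w15',capture('wrist'))"
```

```text
t 12.2833 tcp [595.9 -80.2   8.8] yaw 0.131 zax [-0.    -0.003 -1.   ] F [-6.55 -2.85  3.05] op 0.000401833597699655
to pin ang 1.5018 dist 202.2 Ftool [-6.87  1.97 -3.04]
carrier x -93.1 y 40.2
implied carrier ang 1.716140941055047 tool 1.7018239726626863
```

View pics/w15.png

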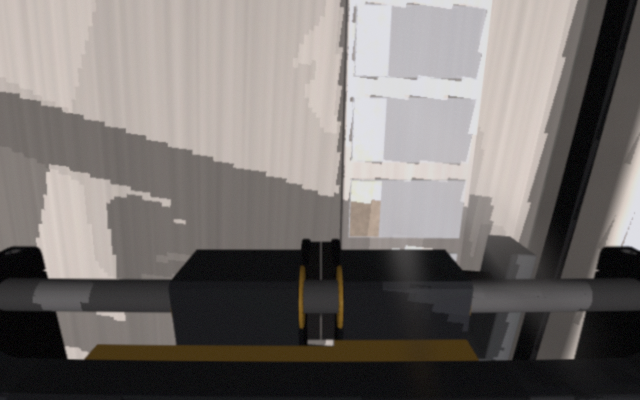

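View pics/s15.png

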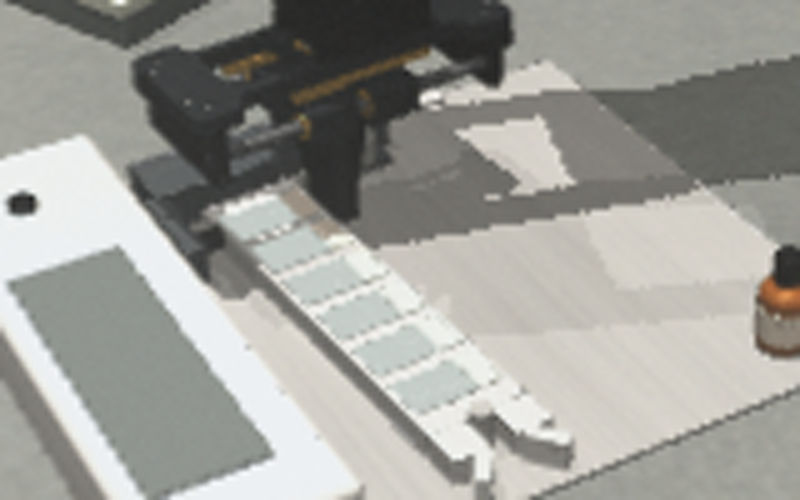

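>>> play_rows(
  rows=[
    [0,0,0,0.8,0,0,1],
  ],
)

```text
time_s: 12.47
tool_pos: [0.5959, -0.0802, 0.0088]
ee_rot: [0.998, 0.065, -0.001, 0.002]
force: [-7.9, -3.1, 5.1]
opening: 0.0004
```

```bash
python3 g.py
```

```text
t 12.4667 tcp [595.9 -80.2   8.8] yaw 0.131 zax [-0.002 -0.003 -1.   ] F [-7.85 -3.05  5.14] op 0.00035976079731475245
to pin ang 1.5021 dist 202.1 Ftool [-8.2   2.02 -5.12]
carrier x -93.1 y 40.1
implied carrier ang 1.716495326594899 tool 1.7018118182343889
```

>>> play_rows(
  rows=[
    [0,0,0,1,0,0,1],
  ],
)

```text
time_s: 12.55
tool_pos: [0.596, -0.0802, 0.0088]
ee_rot: [0.998, 0.066, -0.002, 0.002]
force: [-8.5, -1.7, 6.1]
opening: 0.0003
```

```bash
python3 g.py
```

```text
t 12.55 tcp [596.  -80.2   8.8] yaw 0.1311 zax [-0.004 -0.004 -1.   ] F [-8.49 -1.71  6.13] op 0.00034815458540641105
to pin ang 1.5024 dist 202.2 Ftool [-8.67  0.61 -6.09]
carrier x -93.1 y 40.1
implied carrier ang 1.7167229990908282 tool 1.701944198994626
```

Force rises steeply with no motion, so this is likely the bumper after the click. I back off and check the pawl.

>>> play_rows(
  rows=[
    [0,0,0,-3,0,0,1],
    [0.004,0.004,0,-8,0,-5,1],
    [0,0,0,-25,0,-20,1],
    [0,0,0,-30,10,-25,1],
    [0,0,0,-30,20,-20,1],
    [0,0,0,-20,20,-20,1],
    [0,0,0,0,0,0,1],
  ],
)

```text
time_s: 13.13
tool_pos: [0.4887, -0.1439, 0.1011]
ee_rot: [0.998, 0.068, 0.006, -0.001]
force: [1.5, -0.3, 0.6]
opening: 0.0005
```

```bash
python3 g.py; python3 -c "
from h import *
save('s16',cv2.resize(capture('scene')[170:270,230:390],None,fx=5,fy=5,interpolation=cv2.INTER_CUBIC));save('w16',capture('wrist'))"
```

```text
t 13.1333 tcp [ 488.7 -143.9  101.1] yaw 0.136 zax [ 0.011  0.002 -1.   ] F [ 1.52 -0.34  0.64] op 0.0004703242250819519
to pin ang 1.1428 dist 291.7 Ftool [ 1.47  0.55 -0.63]
carrier x -141.5 y 155.9
implied carrier ang 1.2907871341137445 tool 1.7068156059682673
```

View pics/w16.png

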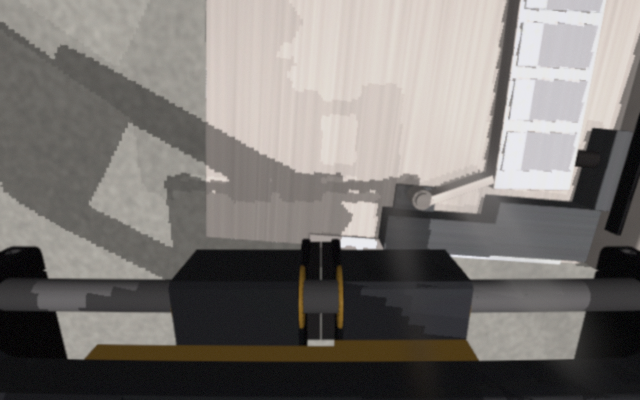

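View pics/s16.png

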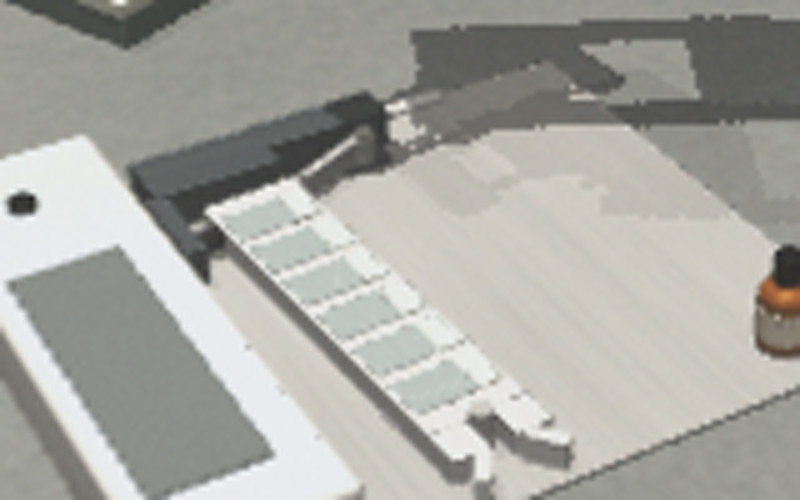

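```bash
python3 -c "
import cv2
im=cv2.imread('pics/w16.png'); cv2.imwrite('pics/w16z.png',cv2.resize(im[110:260,370:640],None,fx=2.9,fy=2.9,interpolation=cv2.INTER_CUBIC))"
```

```text
(no output)
```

View pics/w16z.png

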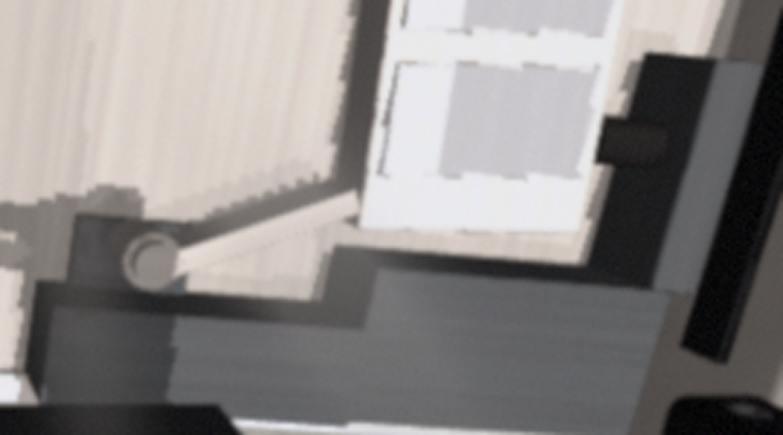

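```bash
python3 -c "
from h import *
p=camera_params('wrist')
B=lambda x,y,z:onz(p,370+(x+.5)/2.9-.5,110+(y+.5)/2.9-.5,z)[:2]*1000
h=B(153,260,.028);t=B(352,202,.028);print(h,t,np.arctan2(*(t-h)[::-1]),np.hypot(*(t-h)))
c=B(361,226,.02);d=B(578,230,.02);print('end corners',c,d,np.hypot(*(c-d)));e=B(388,0,.02);print('angle',np.arctan2(*(e-c)[::-1]),'fe-pin',np.hypot(*((c+d)/2-[609.8,121.5])))
print('bump',B(598,140,.02))
"
```

```text
[ 555.21391729 -121.64888225] [ 598.25903677 -101.86571405] 0.43080147663134954 47.37357972162431
end corners [ 606.18680146 -108.42611831] [ 659.92529959 -102.11491132] 54.10783228516156
angle 1.715833485248497 fe-pin 227.959887427151
bump [657.75355398 -80.22548225]
```

Pawl tip lies in front of the carrier's +y edge, overlapping its end by about 8 mm, and the bumper just meets the back edge. I take a clearer view from above to confirm the pawl angle against its initial one.

>>> play_rows(
  rows=[
    [0,0,0,20,10,-20,1],
    [0,0,0,25,10,-25,1],
    [0,0,0,25,10,-25,1],
    [0,0,0,10,5,-10,1],
    [0,0,0,0,0,0,1],
  ],
)

```text
time_s: 13.65
tool_pos: [0.5747, -0.1592, 0.173]
ee_rot: [0.998, 0.069, 0.001, -0.007]
force: [-0.0, 0.6, -0.3]
opening: 0.0002
```

```bash
python3 g.py; python3 -c "
from h import *
im=capture('wrist');save('w17',im);save('w17z',cv2.resize(im[90:250,220:480],None,fx=3,fy=3,interpolation=cv2.INTER_CUBIC))"
```

```text
t 13.65 tcp [ 574.7 -159.2  173. ] yaw 0.1377 zax [ 0.002  0.014 -1.   ] F [-0.04  0.61 -0.32] op 0.00019512987390408413
to pin ang 1.4464 dist 282.8 Ftool [ 0.04 -0.6   0.33]
carrier x -168.2 y 73.3
implied carrier ang 1.5990389211158442 tool 1.7084661081687649
```

View pics/w17.png

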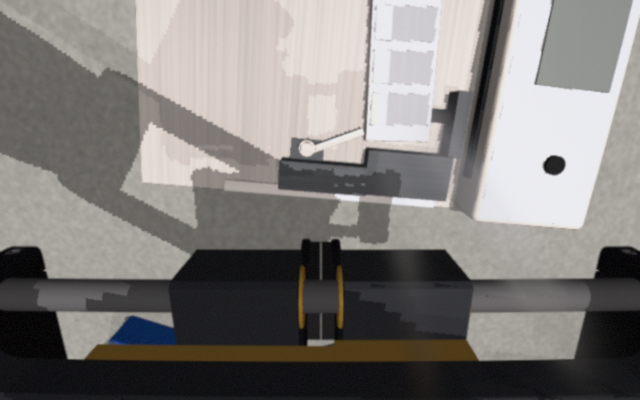

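View pics/w17z.png

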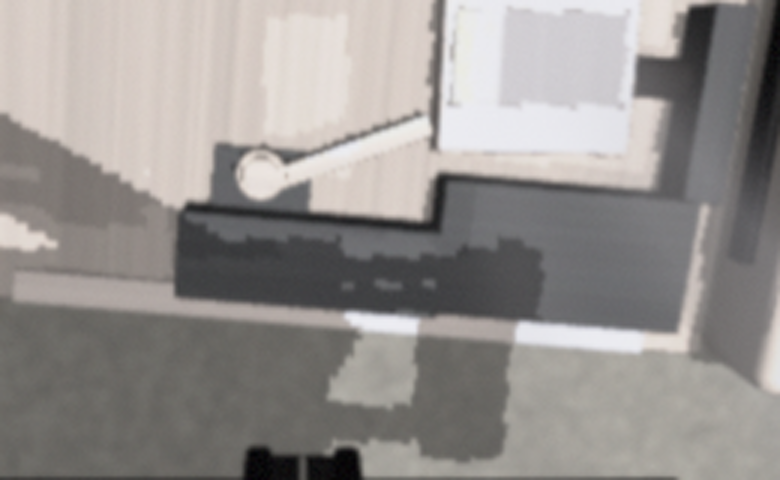

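```bash
python3 -c "
import numpy as np,cv2
im=np.load('w2.npy')[80:240,380:520]; cv2.imwrite('pics/w2c.png',cv2.resize(im[...,::-1],None,fx=3.7*1.0,fy=3.7,interpolation=cv2.INTER_CUBIC))"
```

```text
(no output)
```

View pics/w2c.png

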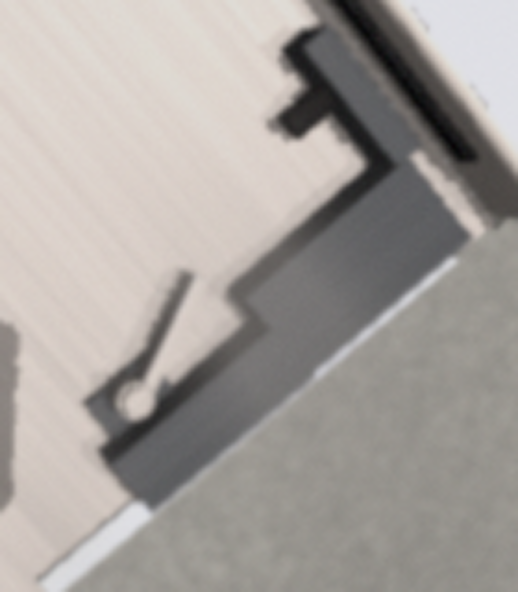

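The pawl has sprung back to about 21–22° from the carriage, its rest angle (a deflected pawl would be near 9°). It lies behind the edge with about 9 mm overlap. The pin-to-free-end distance is 228 mm against 230 nominal, so it is seated. The arm is clear, so I hand in.

```bash
python3 -c "
from h import *
print(read_state()['force']); print(sign_off())"
```

```text
[-0.24449695  0.25137802  0.92820768]
the job is handed in; nothing more can be done
None
```

The slide carrier is loaded: the pin is at the bottom of its slot and the pawl has sprung shut behind the free end. I handed the job in at about 14 s, with the arm clear of everything.

- **Slide:** I pushed the carrier about 29 mm endwise until the pin stopped it. The push peaked at about 15.3 N along the carrier (about 16 N in all), right at the limit, and I backed off at once.
- **Swing:** I pushed the long edge about 30 mm from the free end, at roughly 2–6 N. Near the end the force dropped to about 1 N, which I took as the click. It then rose to about 8.7 N sideways (about 10.6 N in all) with no further movement, which I took as the bumper.
- **Final pictures:**
  - The pawl lies behind the carrier's +y edge, overlapping its end by about 9 mm (an earlier view gave 6.5–8 mm). It is close to its rest angle.
  - The free end is 228 mm from the pin, against 230 mm when seated.
  - The carrier looked flat, and nothing else appeared to have moved.

**Checks that disagreed:**
- The pawl's angle came out about 0.05–0.09 rad below its starting value in some comparisons. That is within my pixel error and well short of the 0.2 rad or more of a pawl held aside.
- The carrier's final angle was about 0.015–0.03 rad past the range I expected, probably from error in my estimates of the dock and pin positions.
- The fingertips pressed down with up to about 6 N for moments during the pushes.

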